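# Zero the gas gauge and set the bottling valve

## Task

Get the bottle filler's gas skid ready: shut the lever valve fully against its stop, and with it shut turn the gauge's bezel until the zero mark on the dial lies under the pointer. Then, leaving the bezel so, open the valve until the nose of its lever points straight at the setting tab clipped to the scale disc. Do not shift the tab, and leave the bottles, the spanner and the cap tray where they are.

Things in the scene. Friction and masses are not known exactly. Their poses are not given: they have to be found in the camera images.
- skid: Fixed grey base plate 130 x 400 x 12 mm, lying on the bench, with a steel pipe (24 mm thick, its axis 45 mm above the bench) along its y axis; carries the valve at +y and the face-up gauge at -y. Origin: centre of the plate's underside; z up; yaw varies
- valve_axis (a point): Point on the valve's vertical turning axis, at the lever's mid-height, 103 mm above the bench. Under the lever is a fixed aluminium scale disc, 124 mm across, top 87 mm above the bench, with ticks every 15 degrees over the quarter turn
- lever (a joint): Valve opening in rad: 0 = shut against the stop (grip towards the skid's -x, nose towards +x), grows clockwise seen from above (grip swings towards +y) to 1.571 = fully open. Stays where it is left, friction about 0.25 N m
- lever_grip (a point): Middle of the lever's black plastic grip, 95 mm from valve_axis and at the same height. The grip is a level bar along the lever, 62 mm long (63 to 125 mm from the axis), 18 mm wide, 16 mm high; free space below it down to the pipe and base plate
- nose_tip (a point): The pointed dark steel nose of the lever, 48 mm from valve_axis, on the far side of the axis from the grip
- tab (a joint): Angle of the setting tab in rad, in the same sense and from the same zero as joint lever: lever = tab when the nose points at the tab. Read it, do not change it
- tab_mark (a point): Point 48 mm from valve_axis on the line to the setting tab, at nose height: where nose_tip must come. The tab itself is a small dark steel clip on the disc's rim, upright part 6 x 6 x 20 mm at 63 mm from the axis
- gauge_axis (a point): Centre of the gauge's bezel at the height of its upper face, 111 mm above the bench; the gauge's axis is vertical. The bezel is a knurled steel ring 62 mm across and 22 mm high (89 to 111 mm above the bench), free all round; below it the case is only 52 mm across. The white dial in it turns with the bezel
- bezel (a joint): Angle of the bezel and dial in rad, growing counter-clockwise seen from above; 0 = zero mark towards the skid's +x; stops at +-2.8. Stays where it is left, friction about 0.08 N m
- zero_mark (a point): Inner end of the dial's zero mark, the one thick short black bar (6.5 x 3.6 mm), 21.5 mm from the gauge's centre; it turns with the bezel. The other ticks are thin and follow clockwise every 27 degrees
- pointer (a joint): Angle of the pointer in rad, same sense and zero as joint bezel: bezel = pointer when the zero mark is under the pointer. The pointer does not turn with the bezel and lies out of reach of the fingers, level with the dial
- pointer_tip (a point): Tip of the thin black pointer, 21.5 mm from the gauge's centre, just above the dial; beyond the centre the pointer ends in a short 7.5 mm tail
- bottle_a: Filled amber bottle with yellow capsule, 82 mm across, 300 mm high, loose. Origin under its centre. Leave alone
- bottle_b: A second bottle like bottle_a. Leave alone
- spanner: Loose steel spanner lying on the bench. Leave alone
- cap_tray: Loose grey open plastic tray 160 x 120 x 50 mm. Origin under its centre. Leave alone

How it is judged:
By the outcome, as a careful person would: the job done as asked, in the order asked, and still so for the second after the job is handed in, with the robot touching nothing.
It also fails if it takes over 58 s, if anything falls off the work surface, if the arm or the gripper's body presses on something with over 40 N, if the wrist force passes 120 N, or if a joint passes its speed limit or range.

## Robot

A 7-joint arm with a two-finger parallel gripper is mounted at the origin on the work surface. World frame = base frame: x ahead of the robot, y to its left, z up, the work surface at z = 0. Lengths are in mm, angles in rad, forces in N, time in s.
With the tool pointing down it reaches from about 400 to 750 mm from the base axis. Payload 19.5 kg.
Tool frame: the origin (TCP) lies midway between the tips of the shut fingers; the grasp point (between the pads) lies 19 mm behind it; z points along the fingers, y is the direction in which the jaws open and shut (so a half turn about z gives the same grasp; the last joint's range is limited). The gripper opens to 85 mm and grips with 20 to 120 N. Pads are 22 mm wide; open, the fingers measure 114 mm over their backs; the gripper's body (76 mm by 85 mm) begins 54 mm behind the grasp point. The pads swing forward as they close: fully open they stand 13 mm farther back than shut.
Start: joints at [1.295, 0.707, -0.028, 1.485, 0.022, 0.951, -0.075], TCP at [133.208, -559.33, 231.268] pointing down, gripper open.
Joint ranges: [-2.71, 2.71], [-0.32, 2.16], [-1.57, 1.52], [0, 2.45], [-1.46, 4.6], [0, 2.02], [-2.83, 2.83]. Speed limits (rad/s): [1.89, 1.89, 2.57, 2.57, 3.01, 3.01, 3.01].

## Interface

Orientations are given as a 3x3 rotation matrix whose columns are the frame's x, y, z axes.
In Python, from plant import read_state, cams, ticket gives the robot as it stands. The module is installed in compiled form; this text tells all that it offers.
- The arm moves only by the tool arm_command, never from a script. Its argument "rows" is text: rows parted by semicolons, each of 5 numbers parted by spaces: the opening, from 0 (shut) to 1 (fully open), then the shift along the world's x, y, z in m, then the turn about the world's z in rad. A call has 1 to 5 rows; each row shifts and turns the commanded pose from where the row before left it; what a row does not reach is not made up. A row lasts 1/10 s, in which the tool goes at most 50 mm and 8.59 degrees, less where a joint would pass 70% of its speed; a pose out of reach is approached as far as the arm can. A call with a gripper value outside its range is refused whole. The fingers move at their own pace and stop on an object; "squeeze" is the grip in N (left out, the last holds). Time passes only in rows, so rows that do not move let the fingers close. It gives the time, the measured TCP pose, the force and the opening at its end, in the units of the state.
- read_state(): the state, without advancing time (a new reading comes with each control period).
- cams.read_camera(name): name is "scene" or "top" or "wrist"; returns (picture, depth): 384x512x3 uint8, red, green, blue; 384x512 float32, mm along the optical axis (not along the pixel's ray), 0 where there is no reading.
- cams.camera_model(name): a dict with "fx", "fy", "cx", "cy" (pixels), "view" (4x4, takes a point from world to camera coordinates); the wrist camera has in their place "T_tool_cam" (4x4, takes a point from camera to tool coordinates, whose origin is the TCP and whose axes are the flange's). Camera axes: x right, y up, looking along -z (the intrinsics and any distortion apply to the point x, -y, -z); pixel columns grow to the right and rows downward; lengths in mm; the calibration is good to about 2 mm. A picture is of the moment at which its call begins: read the wrist's pose just before it. camera_model takes no time and is no camera call.
- ticket.close_job(): hands the job in, once; it reports no verdict.
The state is a dict: "clock": time; "qpos": joint angles; "joint_vel": joint speeds; "joint_efforts": joint torques, N m; "position": TCP position; "tcp_rot": TCP orientation; "force": force on the tool from outside, world axes, zero at the start; "ft_torque": the same for the moment, N m; "grip_width": finger opening in mm.
Only numpy, scipy, OpenCV 4.12 (cv2) and the standard library are available. Lean on these libraries where they do the work, as an engineer would, in place of code of your own. Each camera call takes 0.05 s, during which the arm holds its last target.

## Working session

There is one attempt and no reset: what is moved stays moved. The work goes in short steps, Python scripts to look and compute and a tool call to move; the robot and the scene stay as the last step left them, time stands still between calls to the robot, and variables do not carry over. Pictures are saved under pics/ and viewed, and the job is handed in when it is done.

Besides the shell and the picture viewer there is one more tool, called after "Call:" by a JSON object that holds its "fn" and its "kwargs", one argument or row to a line. arm_command: Moves the arm, as the interface text tells. Its arguments: {"type":"object","properties":{"rows":{"type":"string"},"squeeze":{"type":"number"}},"required":["rows"]}

```bash
mkdir -p pics; cat > h.py <<'E'
import numpy as np, cv2
from plant import read_state, cams, ticket
def snap(n,f):
    s=read_state(); p,d=cams.read_camera(n); cv2.imwrite(f'pics/{f}.png',p[:,:,::-1]); np.savez(f'pics/{f}.npz',p=p,d=d,pos=s['position'],R=s['tcp_rot']); return s,p,d
E
python3 - <<'E'
from h import *
for n in ['scene','top','wrist']:
    s,p,d=snap(n,n+'0'); print(n,cams.camera_model(n))
print(read_state())
E
```

```text
scene {'fx': 416.9807927616305, 'fy': 416.9807927616305, 'cx': 253.77618204435285, 'cy': 192.39611685538756, 'view': array([[ 8.09511448e-01,  5.86914582e-01,  1.49160531e-02,
        -4.33780556e+02],
       [-4.82189059e-01,  6.50143701e-01,  5.87202588e-01,
         2.21358215e+02],
       [ 3.34940184e-01, -4.82539575e-01,  8.09302559e-01,
        -1.46887871e+03],
       [ 0.00000000e+00,  0.00000000e+00,  0.00000000e+00,
         1.00000000e+00]])}
top {'fx': 479.6743571205711, 'fy': 479.6743571205711, 'cx': 254.5121978540434, 'cy': 193.27181556661918, 'view': array([[ 4.75411739e-03, -9.99983183e-01, -3.32141472e-03,
        -1.24915732e+01],
       [ 9.81431855e-01,  4.02896621e-03,  1.91768822e-01,
        -5.68259739e+02],
       [-1.91752216e-01, -4.17143371e-03,  9.81434505e-01,
        -1.58242048e+03],
       [ 0.00000000e+00,  0.00000000e+00,  0.00000000e+00,
         1.00000000e+00]])}
wrist {'fx': 325.5340240980587, 'fy': 325.5340240980587, 'cx': 263.5595662138892, 'cy': 194.2211937376708, 'T_tool_cam': array([[ 1.98753007e-04,  9.45526994e-01,  3.25543644e-01,
     
[... 390 characters left out ...]
29, -0.07550041]), 'joint_vel': array([ 0.00047072, -0.0019325 ,  0.00189636, -0.00114179,  0.00017883,
        0.00050174, -0.00117146]), 'joint_efforts': array([ 2.57266714e-03, -8.83296132e+01,  1.23557221e+00, -2.36189032e+01,
        1.70749880e-02,  5.49576245e-03,  2.69680623e-05]), 'position': array([ 133.15527041, -559.20727933,  230.96103233]), 'tcp_rot': array([[ 9.72806779e-01,  2.31618074e-01, -1.96648522e-04],
       [ 2.31618156e-01, -9.72806520e-01,  7.10538589e-04],
       [-2.67273842e-05, -7.36764124e-04, -9.99999728e-01]]), 'force': array([ 0.0226202 , -0.23022383, -0.99190385]), 'ft_torque': array([-0.02195774, -0.04517857,  0.0293553 ]), 'grip_width': 85.53628606226508}
```

View pics/scene0.png

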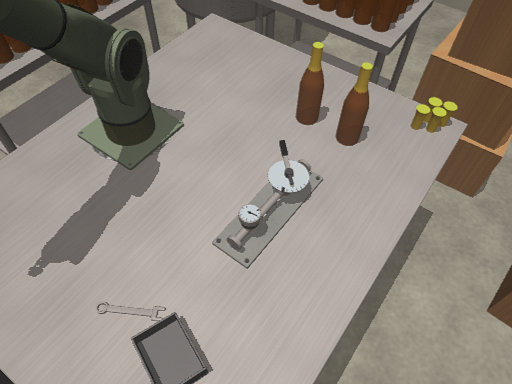

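View pics/top0.png

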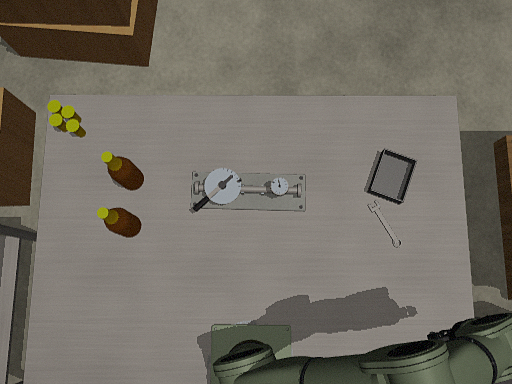

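View pics/wrist0.png

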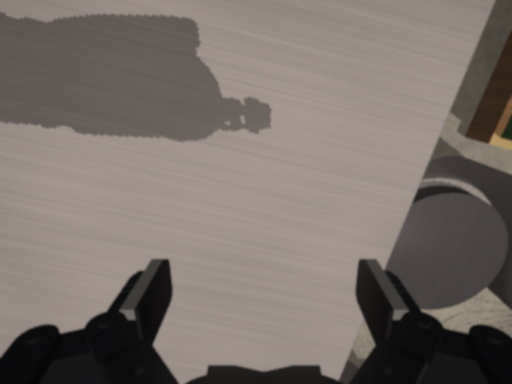

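```bash
cat >> h.py <<'E'
def ray(n,u,v,pos=None,R=None):
    m=cams.camera_model(n); d=np.array([(u-m['cx'])/m['fx'],-(v-m['cy'])/m['fy'],-1.])
    if n=='wrist':
        T=np.eye(4);T[:3,:3]=R;T[:3,3]=pos; M=T@m['T_tool_cam']
    else: M=np.linalg.inv(m['view'])
    return M[:3,3],M[:3,:3]@d
def cast(n,u,v,z,pos=None,R=None):
    o,d=ray(n,u,v,pos,R); return o+d*(z-o[2])/d[2]
E
python3 - <<'E'
from h import *
for nm,u,v,z in [('disc',222,186,87),('gauge',280,186,111),('grip',200,205.5,103),('nose',229.5,180,103),('plTL',192,171,12),('plTR',305,174,12),('plBL',192,208,12),('plBR',304,211,12),('bA',107,157,300),('bB',103,213,300)]:
    print(nm,cast('top',u,v,z).round(0))
p=cv2.imread('pics/top0.png')[150:230,170:320]; cv2.imwrite('pics/topc.png',cv2.resize(p,None,fx=5,fy=5,interpolation=2))
E
```

```text
disc [586.  99.  87.]
gauge [582. -94. 111.]
grip [517. 169. 103.]
nose [604.  73. 103.]
plTL [656. 212.  12.]
plTR [ 647. -188.   12.]
plBL [524. 208.  12.]
plBR [ 515. -182.   12.]
bA [627. 423. 300.]
bB [461. 424. 300.]
```

View pics/topc.png

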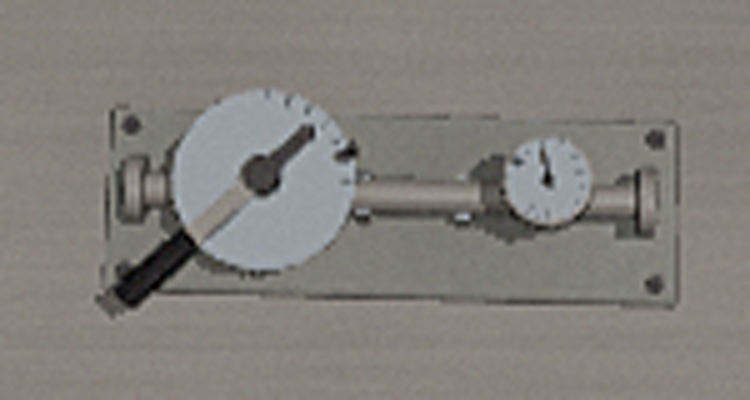

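Call:
{"fn": "arm_command", "kwargs": {
  "rows": "1 0.029 0.040 0 -0.0167;1 0.029 0.040 0 -0.0167;1 0.029 0.040 0 -0.0167;1 0.029 0.040 0 -0.0167;1 0.029 0.040 0 -0.0167"
}}

```text
clock: 0.65
position: [278.9, -357.6, 231.3]
tcp_rot: [[0.989, 0.149, 0.0], [0.149, -0.989, 0.0], [0.0, -0.0, -1.0]]
force: [1.7, 0.0, 0.1]
grip_width: 85.7
```

Call:
{"fn": "arm_command", "kwargs": {
  "rows": "1 0.029 0.040 0 -0.0167;1 0.029 0.040 0 -0.0167;1 0.029 0.040 0 -0.0167;1 0.029 0.040 0 -0.0167;1 0.029 0.040 0 -0.0167"
}}

```text
clock: 1.15
position: [424.1, -157.4, 231.3]
tcp_rot: [[0.998, 0.066, -0.0], [0.066, -0.998, 0.0], [0.0, -0.0, -1.0]]
force: [0.7, -1.3, -0.4]
grip_width: 85.4
```

Call:
{"fn": "arm_command", "kwargs": {
  "rows": "1 0.029 0.040 0 -0.0167;1 0.029 0.040 0 -0.0167;1 0.029 0.040 0 -0.0167;1 0.029 0.040 0 -0.0167;1 0 0 0 0"
}}

```text
clock: 1.65
position: [541.3, 6.8, 230.4]
tcp_rot: [[1.0, 0.007, 0.0], [0.007, -1.0, 0.002], [0.0, -0.002, -1.0]]
force: [-0.4, -0.8, -0.2]
grip_width: 85.2
```

```bash
python3 - <<'E'
from h import *
s,p,d=snap('wrist','w1'); print(s['position'])
cv2.imwrite('pics/w1b.png',cv2.resize(p[:,:,::-1],(800,600),interpolation=2))
E
```

```text
[541.29719721   6.78796401 230.37734507]
```

View pics/w1b.png

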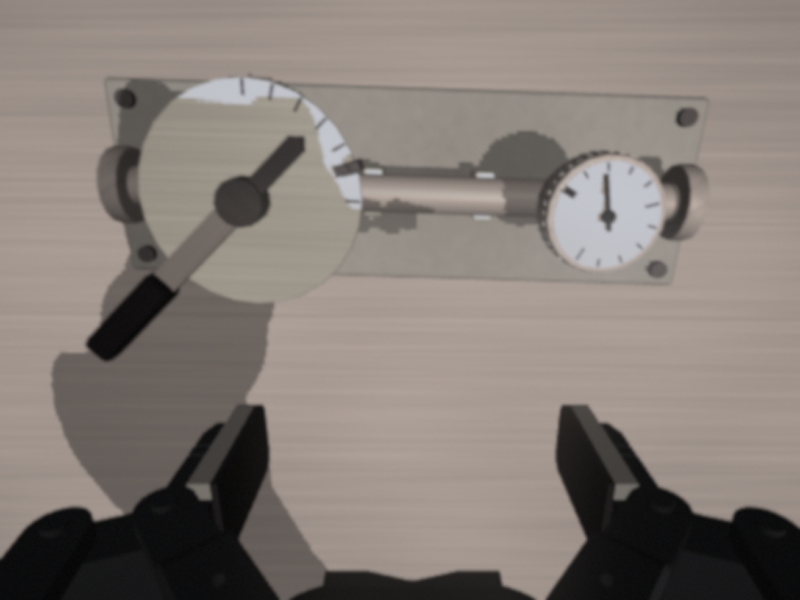

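```bash
python3 - <<'E'
from h import *
z=np.load('pics/w1.npz');P,R=z['pos'],z['R'];d=z['d']
c=lambda u,v,h:cast('wrist',u*.64,v*.64,h,P,R)
for nm,u,v,h in [('dL',138,190,87),('dR',362,190,87),('dT',250,75,87),('dB',250,303,87),('hub',242,200,110),('nose',302,138,103),('gripend',97,352,103),('gripmid',131,317,111),('gauge',606,212,111),('pivot',608,216,106),('ptip',606,176,106),('tail',608,230,106),('zero',569,192,106),('tabbase',357,167,90),('gl',546,212,111),('gr',664,212,111),('plTL',106,78,12),('plTR',709,98,12),('plBR',671,284,12)]:
    print(nm,c(u,v,h).round(1), 'dep->z', end=' ')
    dd=d[int(v*.64),int(u*.64)]; o,r=ray('wrist',u*.64,v*.64,P,R); print((o+r*dd).round(1))
p=z['p']; cv2.imwrite('pics/w1g.png',cv2.resize(p[85:185,335:435,::-1],(600,600),interpolation=2))
cv2.imwrite('pics/w1v.png',cv2.resize(p[40:200,80:240,::-1],(600,600),interpolation=2))
E
```

```text
dL [592.2 159.2  87. ] dep->z [592.2 159.   87.4]
dR [593.1  35.2  87. ] dep->z [589.6  38.3  56.3]
dT [650.9  91.5  87. ] dep->z [6.586e+02 1.171e+02 4.000e-01]
dB [526.5 103.6  87. ] dep->z [526.7 103.4  87.5]
hub [590.2  94.5 110. ] dep->z [590.1  94.8 109.2]
nose [620.5  63.3 103. ] dep->z [620.5  63.3 103.3]
gripend [501.2 190.2 103. ] dep->z [504.6 185.2 110.3]
gripmid [526.2 161.9 111. ] dep->z [526.4 161.4 111.8]
gauge [585.6 -91.9 111. ] dep->z [586.2 -90.5 114.7]
pivot [582.8 -95.1 106. ] dep->z [584.3 -91.6 115.3]
ptip [603.2 -91.4 106. ] dep->z [603.9 -88.1 114.9]
tail [575.4 -96.1 106. ] dep->z [576.9 -93.2 113.6]
zero [595.  -73.4 106. ] dep->z [595.7 -71.7 111.8]
tabbase [605.6  37.3  90. ] dep->z [606.8  35.5 107.3]
gl [585.4 -61.2 111. ] dep->z [585.4 -61.3 110.6]
gr [ 585.9 -121.6  111. ] dep->z [ 585.7 -122.   110.1]
plTL [655.2 207.9  12. ] dep->z [656.2 214.6   0. ]
plTR [ 645.7 -187.2   12. ] dep->z [ 646.4 -194.1   -0.9]
plBR [ 518.  -184.3   12. ] dep->z [ 5.143e+02 -1.908e+02 -3.000e-01]
```

View pics/w1g.png

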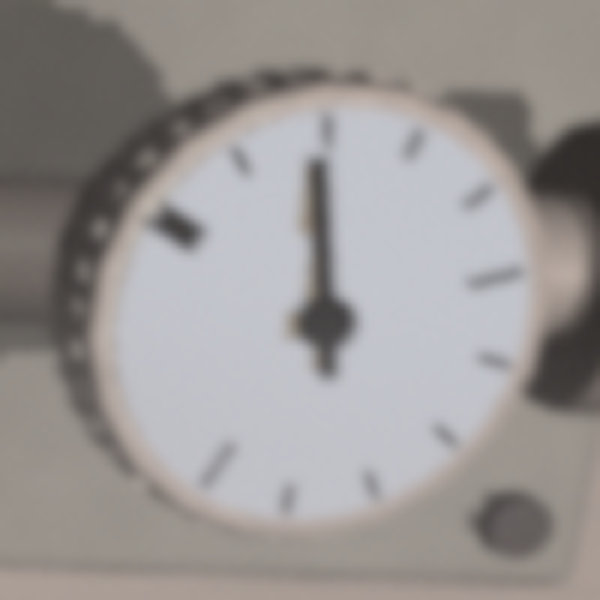

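View pics/w1v.png

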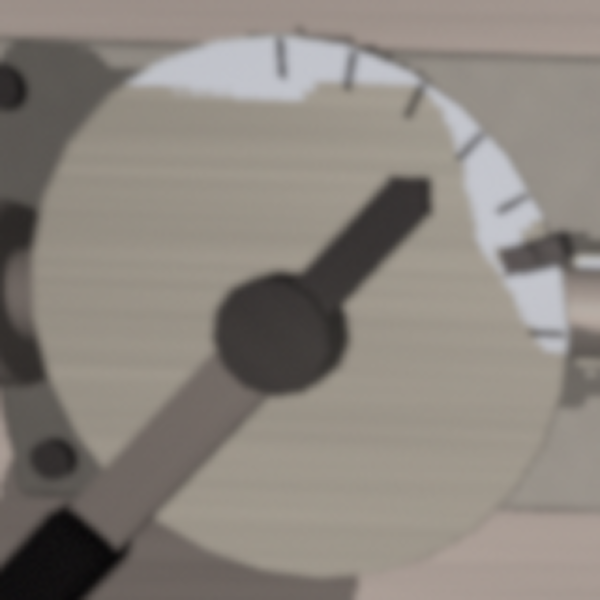

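Call:
{"fn": "arm_command", "kwargs": {
  "rows": "0.5 -0.003 0.0265 0 -0.136;0.5 -0.003 0.0265 0 -0.136;0.5 -0.003 0.0265 0 -0.136;0.5 -0.003 0.0265 0 -0.136;0.5 -0.003 0.0265 0 -0.136"
}}

```text
clock: 2.2
position: [523.9, 133.3, 231.4]
tcp_rot: [[0.773, -0.634, 0.0], [-0.634, -0.773, -0.0], [0.0, 0.0, -1.0]]
force: [0.3, 0.5, 0.5]
grip_width: 42.7
```

Call:
{"fn": "arm_command", "kwargs": {
  "rows": "0.5 -0.003 0.0265 0 -0.136;0.5 0 0 -0.03 0;0.5 0 0 -0.03 0;0.5 0 0 0 0;0.5 0 0 0 0"
}}

```text
clock: 2.7
position: [521.4, 158.9, 172.0]
tcp_rot: [[0.684, -0.729, -0.0], [-0.729, -0.684, -0.0], [0.0, 0.0, -1.0]]
force: [-0.0, -0.5, 0.4]
grip_width: 42.4
```

```bash
python3 - <<'E'
from h import *
s,p,d=snap('wrist','w2'); print(s['position'],s['tcp_rot'],s['qpos'],s['grip_width'],s['clock'])
cv2.imwrite('pics/w2b.png',cv2.resize(p[:,:,::-1],(800,600),interpolation=2))
E
```

```text
[521.36525858 158.85017119 172.01916231] [[ 6.84346089e-01 -7.29157335e-01 -1.04130832e-04]
 [-7.29157332e-01 -6.84346049e-01 -2.64367533e-04]
 [ 1.21504002e-04  2.56846647e-04 -9.99999960e-01]] [-0.56281754  0.77864771  0.40530471  1.68085414 -0.40988812  0.76751988
 -2.35117248] 42.3568199700959 2.7
```

View pics/w2b.png

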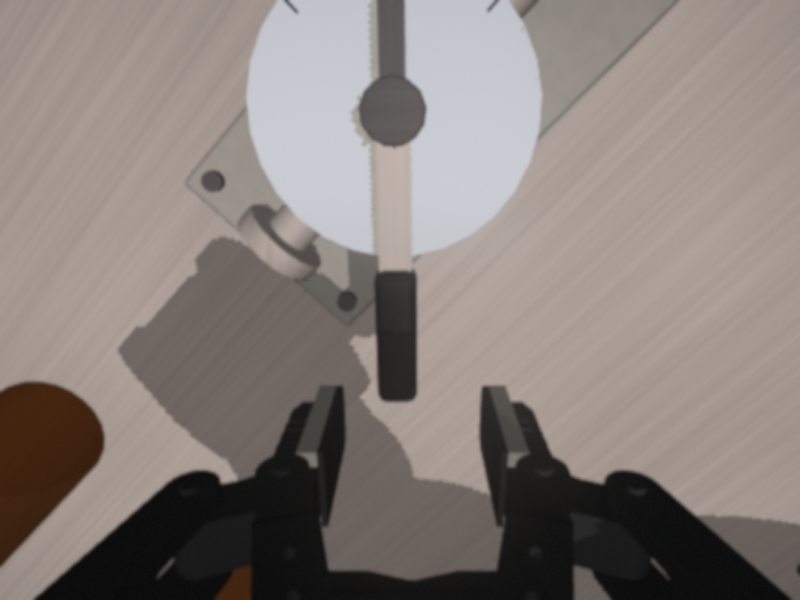

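```bash
python3 - <<'E'
from h import *
z=np.load('pics/w2.npz');P,R=z['pos'],z['R']
for nm,u,v,h in [('dL',246,95,87),('dR',542,95,87),('hub',392,110,110),('g1L',376,280,111),('g1R',416,280,111),('g2L',378,392,111),('g2R',416,392,111),('bar',394,200,108)]:
    w=cast('wrist',u*.64,v*.64,h,P,R); print(nm,w.round(1),(R.T@(w-P)).round(1))
E
```

```text
dL [638.1 135.3  87. ] [ 97.1 -69.   85. ]
dR [548.6  51.3  87. ] [97.1 53.8 85. ]
hub [588.9  98.1 110. ] [90.5 -7.7 62. ]
g1L [549.  151.5 111. ] [ 24.2 -15.1  61. ]
g1R [536.8 140.1 111. ] [24.2  1.6 61. ]
g2L [513.2 190.1 111. ] [-28.4 -15.4  61. ]
g2R [500.7 178.3 111. ] [-28.3   1.7  61. ]
bar [565.6 122.5 108. ] [56.8 -7.4 64. ]
```

Call:
{"fn": "arm_command", "kwargs": {
  "rows": "0.5 0.002 0.008 0 0;0.5 0 0 -0.03 0;0.5 0 0 -0.03 0;0.35 0 0 -0.028 0;0.32 0 0 0 0"
}}

```text
clock: 3.25
position: [522.4, 167.9, 81.6]
tcp_rot: [[0.685, -0.728, -0.003], [-0.728, -0.685, -0.0], [-0.002, 0.002, -1.0]]
force: [-0.3, -0.6, 1.5]
grip_width: 27.7
```

Call:
{"fn": "arm_command", "kwargs": {
  "rows": "0.32 -0.0067 -0.0069 0 0.0995;0.32 -0.0058 -0.0075 0 0.0995;0.32 -0.0052 -0.0081 0 0.0995;0.32 -0.0043 -0.0085 0 0.0995;0.32 -0.0034 -0.0089 0 0.0995"
}}

```text
clock: 3.75
position: [498.6, 128.2, 85.3]
tcp_rot: [[0.951, -0.309, 0.002], [-0.309, -0.951, 0.001], [0.002, -0.002, -1.0]]
force: [0.4, 2.8, -0.9]
grip_width: 27.4
```

Call:
{"fn": "arm_command", "kwargs": {
  "rows": "0.32 -0.0025 -0.0092 0 0.0995;0.32 -0.0016 -0.0094 0 0.0995;0.32 -0.0007 -0.0096 0 0.0995;0.32 0 0 0 0"
}}

```text
clock: 4.15
position: [494.0, 98.6, 85.0]
tcp_rot: [[1.0, -0.02, 0.002], [-0.02, -1.0, -0.0], [0.002, 0.0, -1.0]]
force: [-0.4, 0.4, 0.9]
grip_width: 27.3
```

Now nudge on −y until it presses.

Call:
{"fn": "arm_command", "kwargs": {
  "rows": "0.32 0 -0.003 0 0;0.32 0 0 0 0"
}}

```text
clock: 4.35
position: [493.5, 96.8, 83.9]
tcp_rot: [[1.0, -0.022, 0.001], [-0.022, -1.0, 0.0], [0.001, -0.0, -1.0]]
force: [0.3, -0.1, 0.1]
grip_width: 27.1
```

Call:
{"fn": "arm_command", "kwargs": {
  "rows": "0.32 0 -0.002 0 0;0.32 0 0 0 0"
}}

```text
clock: 4.55
position: [493.3, 95.7, 83.6]
tcp_rot: [[1.0, -0.02, 0.001], [-0.02, -1.0, 0.001], [0.001, -0.001, -1.0]]
force: [0.8, 7.2, 5.1]
grip_width: 27.7
```

Call:
{"fn": "arm_command", "kwargs": {
  "rows": "0.32 0 -0.002 0 0;0.32 0 0 0 0"
}}

```text
clock: 4.75
position: [493.3, 95.5, 83.6]
tcp_rot: [[1.0, -0.018, 0.001], [-0.018, -1.0, 0.004], [0.001, -0.004, -1.0]]
force: [0.0, 19.2, 3.9]
grip_width: 27.2
```

Call:
{"fn": "arm_command", "kwargs": {
  "rows": "0.32 0 0.008 0 0;0.5 0 0 0 0;0.5 0 0 0.03 0;0.5 0 0 0.04 0;1 0 0 0.04 0"
}}

```text
clock: 5.25
position: [492.6, 100.0, 194.5]
tcp_rot: [[1.0, -0.021, -0.001], [-0.021, -1.0, -0.001], [-0.001, 0.001, -1.0]]
force: [-0.7, 0.5, 0.3]
grip_width: 56.3
```

Call:
{"fn": "arm_command", "kwargs": {
  "rows": "1 0.01 -0.04 0.035 0;1 0.01 -0.040 0 0;1 0 0 0 0;1 0 0 0 0"
}}

```text
clock: 5.65
position: [512.1, 22.7, 225.5]
tcp_rot: [[1.0, -0.022, -0.0], [-0.022, -1.0, -0.0], [-0.0, 0.0, -1.0]]
force: [-0.4, 1.6, -0.0]
grip_width: 85.3
```

```bash
python3 - <<'E'
from h import *
s,p,d=snap('wrist','w3'); print(s['position'],s['tcp_rot'],s['qpos'],s['clock'])
cv2.imwrite('pics/w3b.png',cv2.resize(p[:,:,::-1],(800,600),interpolation=2))
E
```

```text
[512.12016786  22.72939681 225.53394646] [[ 9.99752556e-01 -2.22415004e-02 -3.76422040e-04]
 [-2.22415465e-02 -9.99752619e-01 -1.18663459e-04]
 [-3.73689667e-04  1.27006305e-04 -9.99999922e-01]] [-0.17781475  0.62676452  0.12739056  1.72074861 -0.10383391  0.80102405
 -1.59505682] 5.65
```

View pics/w3b.png

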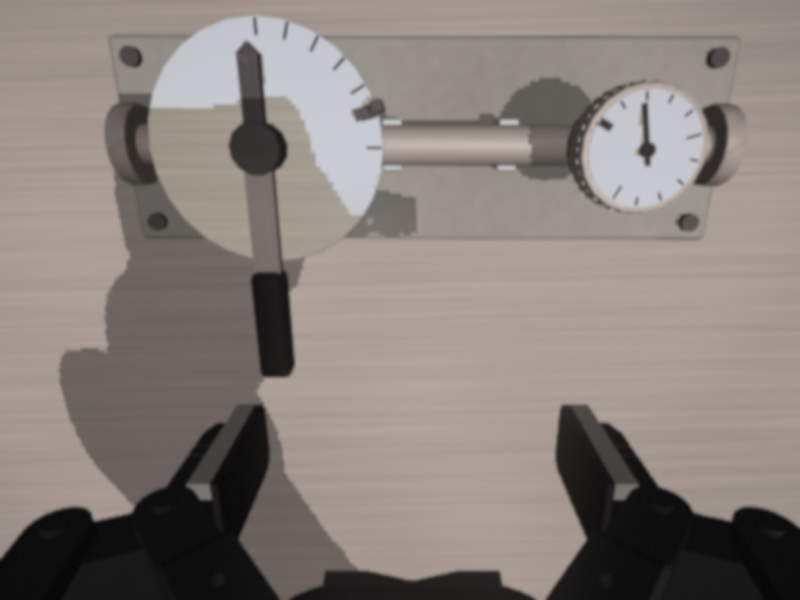

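```bash
python3 - <<'E'
from h import *
z=np.load('pics/w3.npz');P,R=z['pos'],z['R']
c=lambda u,v,h:cast('wrist',u*.64,v*.64,h,P,R)
W={}
for nm,u,v,h in [('dL',149,135,87),('dR',383,140,87),('nose',246,42,103),('gend',277,376,107),('g1',269.5,276,111),('plTL',109,36,12),('plTR',740,38,12),('plBL',136,238,12),('plBR',703,238,12),('tick0',255,26,87),('tick90',373,147,87),('tabtop',377,106,100),('gauge',645,148,111),('gL',581,148,111),('gR',706,148,111)]:
    W[nm]=c(u,v,h); print(nm,W[nm].round(1))
a=lambda p,q:np.degrees(np.arctan2(*(W[q]-W[p])[1::-1]))
print('lever',a('gend','nose'),a('g1','nose'),'plate',a('plTR','plTL')-90,a('plBR','plBL')-90,a('plBL','plTL'),a('plBR','plTR'))
p=z['p']; cv2.imwrite('pics/w3g.png',cv2.resize(p[45:145,365:465,::-1],(600,600),interpolation=2))
E
```

```text
dL [596.  159.1  87. ]
dR [590.7  36.4  87. ]
nose [636.2  97.9 103. ]
gend [464.2 101.  107. ]
g1 [524.6  97.4 111. ]
plTL [655.1 209.8  12. ]
plTR [ 645.2 -185.9   12. ]
plBL [527.  218.4  12. ]
plBR [ 518.1 -183.6   12. ]
tick0 [645.5  97.2  87. ]
tick90 [587.3  41.8  87. ]
tabtop [607.  38. 100.]
gauge [584.8 -91.5 111. ]
gL [585.4 -60.6 111. ]
gR [ 584.1 -121.   111. ]
lever -1.0423913311221567 0.25413089195785493 plate -1.4310277600822872 -1.2559385741631814 -3.830255382745598 -1.0345041947429428
```

View pics/w3g.png

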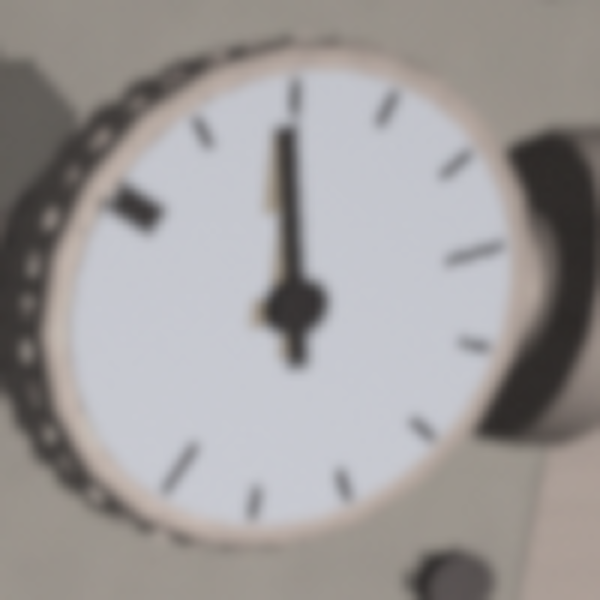

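```bash
cat > g.py <<'E'
from h import *
def gauge(f,pivot,rad=40,thr=110,H=109):
    z=np.load(f'pics/{f}.npz');P,R=z['pos'],z['R'];p=z['p']
    g=cv2.cvtColor(p,cv2.COLOR_RGB2GRAY)
    # rectify onto plane z=H, 0.1 mm/px, +-35 mm around given centre
    N=700; src=[];dst=[]
    m=cams.camera_model('wrist')
    T=np.eye(4);T[:3,:3]=R;T[:3,3]=P; Mi=np.linalg.inv(T@m['T_tool_cam'])
    for du,dv in [(-35,-35),(35,-35),(35,35),(-35,35)]:
        w=np.array([pivot[0]-dv,pivot[1]-du,H,1]) ; q=Mi@w
        src.append([m['cx']+m['fx']*q[0]/-q[2], m['cy']+m['fy']*-q[1]/-q[2]]); dst.append([(du+35)*10,(dv+35)*10])
    M=cv2.getPerspectiveTransform(np.float32(src),np.float32(dst))
    return cv2.warpPerspective(p,M,(N,N),flags=cv2.INTER_CUBIC)
E
python3 - <<'E'
from g import *
for f in ['w1','w3']:
    im=gauge(f,(585.1,-91.6),H=111); cv2.imwrite(f'pics/{f}r.png',cv2.resize(im[:,:,::-1],(600,600)))
E
```

```text
(no output)
```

View pics/w3r.png

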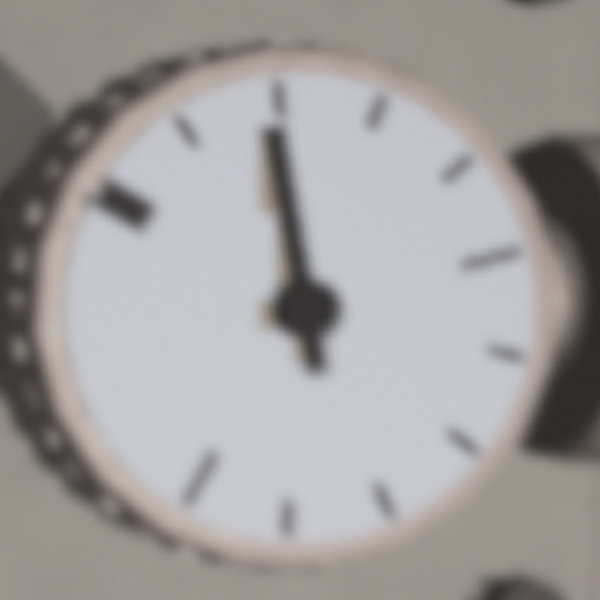

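View pics/w1r.png

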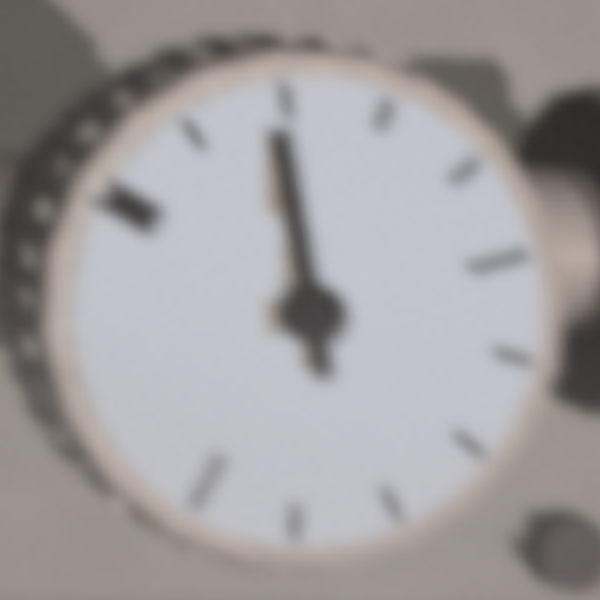

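```bash
python3 - <<'E'
import numpy as np
from scipy.optimize import least_squares
def fit(short,big,bar):
    def f(x):
        cx,cy,r,R,rb,z=x; o=[]
        for k,(u,v) in list(short.items()): 
            a=z-np.radians(27*k); o+=[u-(cx-r*np.sin(a)),v-(cy-r*np.cos(a))]
        for k,(u,v) in big.items():
            a=z-np.radians(27*k); o+=[u-(cx-R*np.sin(a)),v-(cy-R*np.cos(a))]
        o+=[bar[0]-(cx-rb*np.sin(z)),bar[1]-(cy-rb*np.cos(z))]
        return o
    s=least_squares(f,[300,300,210,200,200,1.05]); return s.x,np.degrees(s.x[-1]),np.abs(s.fun).max()
print(fit({1:(188,130),2:(279,98),3:(376,112),4:(458,169),6:(505,353),7:(463,441),8:(385,500),9:(288,518)},{5:(491,259),10:(201,478)},(125,205)))
print(fit({1:(194,134),2:(286,101),3:(384,114),4:(464,171),6:(512,355),7:(470,444),8:(392,504),9:(294,521)},{5:(497,261),10:(209,481)},(132,210)))
E
```

```text
(array([300.35760553, 307.84409843, 210.1935306 , 196.91925391,
       203.29092049,   1.04040793]), np.float64(59.610983561373274), np.float64(1.0148277336563751))
(array([307.05838159, 310.93915964, 210.50626201, 196.35036359,
       202.07216331,   1.04283009]), np.float64(59.749763019272486), np.float64(1.123325527431689))
```

Call:
{"fn": "arm_command", "kwargs": {
  "rows": "1 0.018 -0.0287 0 0.075;1 0.018 -0.0287 0 0.075;1 0.018 -0.0287 0 0.075;1 0.018 -0.0287 0 0.075;1 0 0 0 0"
}}

```text
clock: 6.2
position: [585.1, -94.3, 224.7]
tcp_rot: [[0.961, 0.276, -0.001], [0.276, -0.961, -0.001], [-0.001, 0.001, -1.0]]
force: [-0.9, 0.7, 0.1]
grip_width: 85.5
```

Call:
{"fn": "arm_command", "kwargs": {
  "rows": "1 0 0 -0.03 0;1 0 0 -0.03 0;1 0 0 0 0"
}}

```text
clock: 6.5
position: [582.6, -89.6, 162.5]
tcp_rot: [[0.961, 0.278, -0.006], [0.278, -0.961, 0.001], [-0.005, -0.003, -1.0]]
force: [-0.2, -0.1, 0.4]
grip_width: 85.5
```

```bash
python3 - <<'E'
from h import *
s,p,d=snap('wrist','w4'); print(s['position'],s['tcp_rot'],s['clock'])
cv2.imwrite('pics/w4b.png',cv2.resize(p[:,:,::-1],(800,600),interpolation=2))
E
```

```text
[582.60499884 -89.59784055 162.52037466] [[ 0.96070024  0.27752689 -0.00582075]
 [ 0.27753804 -0.96071391  0.00118836]
 [-0.00526228 -0.00275713 -0.99998235]] 6.5
```

View pics/w4b.png

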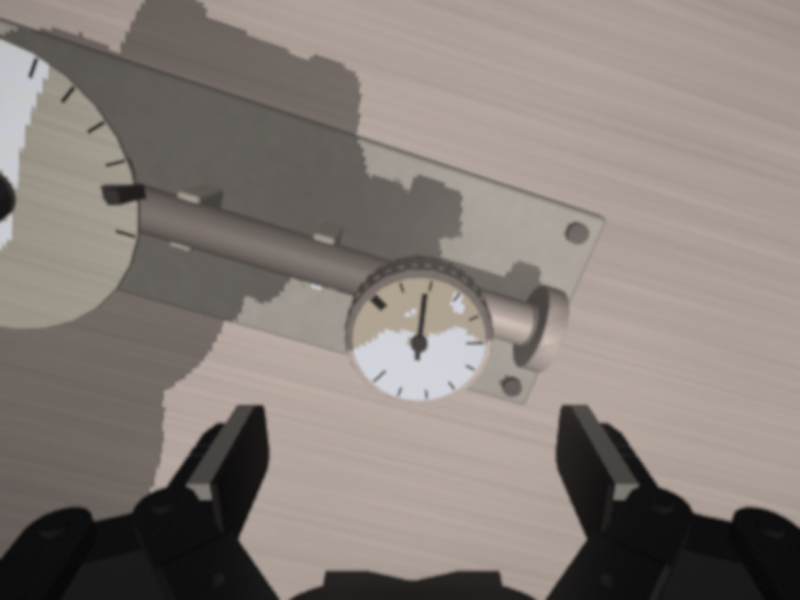

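```bash
python3 - <<'E'
from h import *
z=np.load('pics/w4.npz');P,R=z['pos'],z['R']
for u,v in [(346,333),(493,333),(419,270),(419,402)]:
    w=cast('wrist',u*.64,v*.64,111,P,R); print(w.round(1),(R.T@(w-P)).round(1))
s=read_state(); print(s['position'],s['clock'])
E
```

```text
[579.  -62.1 111. ] [  4.5 -27.2  51.6]
[ 595.9 -120.3  111. ] [ 4.6 33.3 51.4]
[613.2 -83.4 111. ] [31.4  2.7 51.3]
[ 556.4 -100.1  111. ] [-27.8   3.   51.7]
[583.62222977 -89.97516796 164.80120782] 6.55
```

Call:
{"fn": "arm_command", "kwargs": {
  "rows": "1 0.0015 -0.002 -0.03 0;1 0 0 -0.03 0;1 0 0 -0.027 0;1 0 0 0 0;1 0 0 0 0"
}}

```text
clock: 7.05
position: [586.5, -92.9, 80.3]
tcp_rot: [[0.961, 0.277, 0.001], [0.277, -0.961, -0.0], [0.001, 0.0, -1.0]]
force: [-0.8, 0.5, 0.7]
grip_width: 85.5
```

Call:
{"fn": "arm_command", "kwargs": {
  "rows": "0.6 0 0 0 0;0.6 0 0 0 0;0.6 0 0 0 0;0.6 0 0 0 0",
  "squeeze": 40
}}

```text
clock: 7.45
position: [586.2, -91.3, 80.7]
tcp_rot: [[0.961, 0.277, 0.001], [0.277, -0.961, 0.002], [0.002, -0.002, -1.0]]
force: [-7.0, 11.4, 20.4]
grip_width: 60.8
```

Call:
{"fn": "arm_command", "kwargs": {
  "rows": "0.6 0 0 0 -0.14;0.6 0 0 0 -0.14;0.6 0 0 0 -0.14;0.6 0 0 0 0"
}}

```text
clock: 7.85
position: [586.2, -92.1, 80.7]
tcp_rot: [[0.99, -0.144, 0.002], [-0.144, -0.99, 0.001], [0.001, -0.001, -1.0]]
force: [-6.5, 6.2, 18.7]
grip_width: 60.8
```

```bash
python3 - <<'E'
from h import *
s,p,d=snap('wrist','w5'); print(s['position'],s['tcp_rot'],s['clock'],s['force'])
cv2.imwrite('pics/w5b.png',cv2.resize(p[:,:,::-1],(800,600),interpolation=2))
E
```

```text
[586.23294788 -92.09443104  80.70408253] [[ 0.98953492 -0.14428473  0.00159811]
 [-0.14428676 -0.98953514  0.00123633]
 [ 0.001403   -0.00145397 -0.99999796]] 7.85 [-6.48415192  6.22443198 18.65901375]
```

View pics/w5b.png

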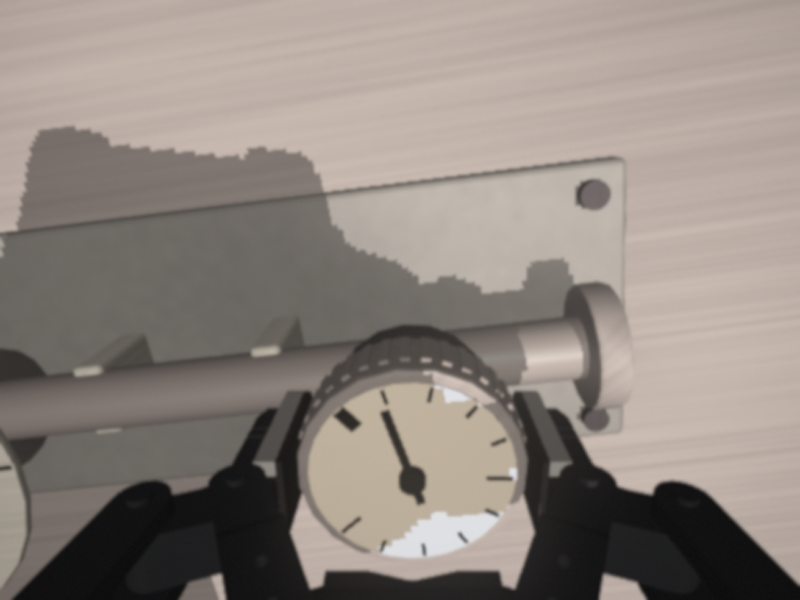

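Call:
{"fn": "arm_command", "kwargs": {
  "rows": "0.6 0 0 0 -0.142;0.6 0 0 0 -0.142;0.6 0 0 0 -0.142;0.6 0 0 0 0;0.6 0 0 0 0"
}}

```text
clock: 8.4
position: [586.0, -92.8, 80.7]
tcp_rot: [[0.844, -0.536, 0.001], [-0.536, -0.844, 0.001], [0.001, -0.001, -1.0]]
force: [-8.4, 1.8, 19.1]
grip_width: 60.9
```

```bash
python3 - <<'E'
from g import *
s,p,d=snap('wrist','w6'); print(s['position'],s['tcp_rot'],s['clock'],s['force'])
im=gauge('w6',(585.1,-91.9),H=111); cv2.imwrite('pics/w6r.png',cv2.resize(im[:,:,::-1],(600,600)))
E
```

```text
[585.9843061  -92.84699969  80.6819824 ] [[ 8.43938602e-01 -5.36438234e-01  1.28692762e-03]
 [-5.36439303e-01 -8.43938618e-01  6.94465002e-04]
 [ 7.13550335e-04 -1.27644438e-03 -9.99998931e-01]] 8.4 [-8.42381447  1.75600796 19.13056544]
```

View pics/w6r.png

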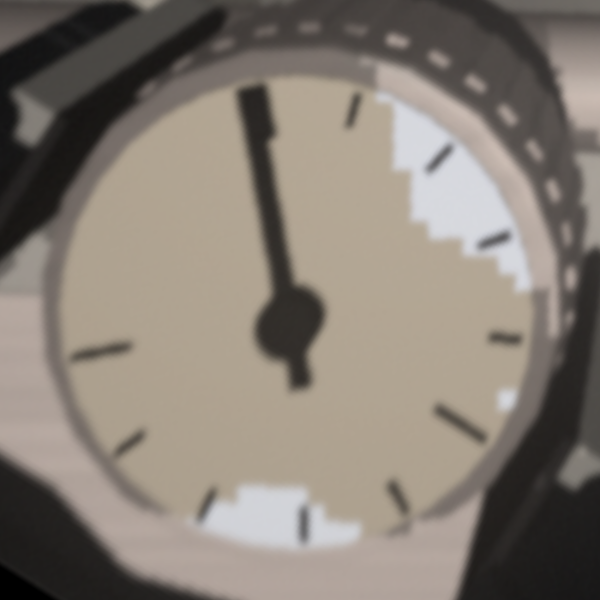

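```bash
cat > fit.py <<'E'
import numpy as np
from scipy.optimize import least_squares
def fit(short,big,bar):
    def f(x):
        cx,cy,r,R,rb,z=x; o=[]
        for k,(u,v) in list(short.items()): 
            a=z-np.radians(27*k); o+=[u-(cx-r*np.sin(a)),v-(cy-r*np.cos(a))]
        for k,(u,v) in big.items():
            a=z-np.radians(27*k); o+=[u-(cx-R*np.sin(a)),v-(cy-R*np.cos(a))]
        if bar: o+=[bar[0]-(cx-rb*np.sin(z)),bar[1]-(cy-rb*np.cos(z))]
        return o
    s=least_squares(f,[300,300,210,200,200,.5]); return s.x.round(2),np.degrees(s.x[-1]),np.abs(s.fun).max()
E
python3 - <<'E'
from fit import *
print(fit({1:(354,110),2:(440,158),3:(494,240),4:(505,338),6:(399,498),7:(304,524),8:(207,505),9:(130,443)},{5:(461,422),10:(101,352)},(256,112)))
E
```

```text
(array([2.9591e+02, 3.1294e+02, 2.1123e+02, 1.9832e+02, 2.0487e+02,
       2.0000e-01]), np.float64(11.191848772219505), np.float64(1.291750792046173))
```

Call:
{"fn": "arm_command", "kwargs": {
  "rows": "1 0 0 0 0;1 0 0 0 0;1 0 0 0 0;1 0 0 0.025 0;1 0 0 0.03 0"
}}

```text
clock: 8.95
position: [585.3, -93.1, 133.8]
tcp_rot: [[0.844, -0.536, -0.002], [-0.536, -0.844, 0.0], [-0.002, 0.001, -1.0]]
force: [-0.2, 0.4, 0.2]
grip_width: 85.7
```

Call:
{"fn": "arm_command", "kwargs": {
  "rows": "1 -0.024 0.015 0 0;1 -0.024 0.015 0 0;1 -0.023 0.015 -0.01 0;1 0 0 -0.01 0;1 0 0 0 0"
}}

```text
clock: 9.45
position: [514.7, -48.0, 113.1]
tcp_rot: [[0.844, -0.536, -0.001], [-0.536, -0.844, 0.0], [-0.001, 0.0, -1.0]]
force: [0.5, 0.1, -0.4]
grip_width: 85.6
```

Call:
{"fn": "arm_command", "kwargs": {
  "rows": "1 0 0 0 0;1 0 0 0 0"
}}

```text
clock: 9.65
position: [515.3, -48.7, 113.9]
tcp_rot: [[0.844, -0.537, 0.001], [-0.537, -0.844, -0.0], [0.001, -0.0, -1.0]]
force: [-0.2, -1.0, -0.4]
grip_width: 85.3
```

```bash
python3 - <<'E'
from g import *
s,p,d=snap('wrist','w7'); print(s['position'],s['tcp_rot'],s['clock'],s['force'])
im=gauge('w7',(585.1,-91.9),H=111); cv2.imwrite('pics/w7r.png',cv2.resize(im[:,:,::-1],(600,600)))
cv2.imwrite('pics/w7b.png',p[:,:,::-1])
E
```

```text
[515.33109409 -48.71468487 113.9200163 ] [[ 8.43739797e-01 -5.36751738e-01  8.52335129e-04]
 [-5.36751769e-01 -8.43740181e-01 -2.10752369e-04]
 [ 8.32271096e-04 -2.79672228e-04 -9.99999615e-01]] 9.65 [-0.19774958 -0.97012867 -0.36359976]
```

View pics/w7r.png

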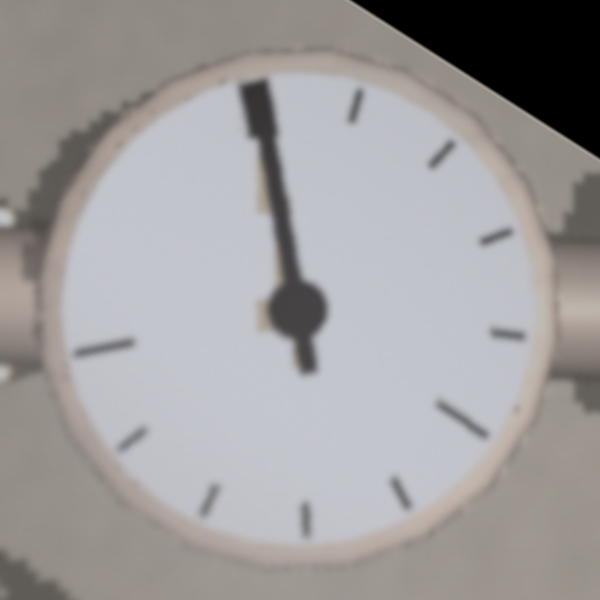

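View pics/w7b.png

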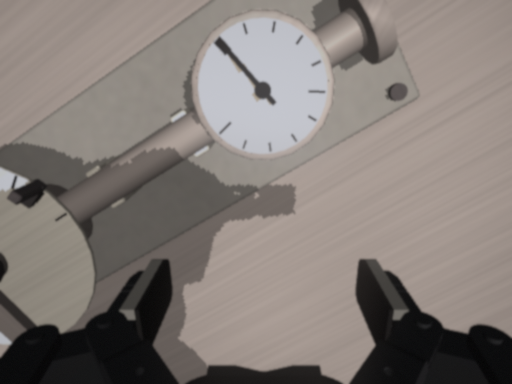

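```bash
python3 - <<'E'
from fit import *
print(fit({1:(355,106),2:(442,155),3:(496,237),4:(508,334),6:(400,493),7:(306,520),8:(209,500),9:(132,439)},{5:(462,419),10:(104,348)},(257,109)))
import cv2
from g import *
im=gauge('w7',(585.1,-91.9),H=111); g=cv2.cvtColor(cv2.resize(im,(600,600)),cv2.COLOR_RGB2GRAY).astype(float)
# pointer centreline: darkness centroid per row
for v in list(range(100,116,5))+list(range(150,280,15))+list(range(345,372,6)):
    r=g[v,225:340]; w=np.clip(120-r,0,None); print(v,(w@np.arange(225,340)/w.sum()).round(1) if w.sum() else None)
E
```

```text
(array([2.9778e+02, 3.0915e+02, 2.1090e+02, 1.9760e+02, 2.0426e+02,
       1.9000e-01]), np.float64(11.172096513622945), np.float64(1.2035682769904952))
100 256.6
105 257.8
110 258.9
115 259.8
150 268.4
165 271.1
180 273.6
195 276.3
210 279.7
225 282.2
240 285.0
255 287.3
270 289.9
345 303.7
351 304.5
357 305.7
363 306.9
369 307.4
```

Call:
{"fn": "arm_command", "kwargs": {
  "rows": "0.5 0.002 0.010 0.03 0.124;0.5 0.002 0.020 0.03 0.124;0.5 0.002 0.025 0.015 0.124;0.5 0.002 0.026 0 0.124;0.5 0.002 0.026 0 0.124"
}}

```text
clock: 10.2
position: [525.2, 59.6, 189.4]
tcp_rot: [[0.998, 0.059, 0.001], [0.059, -0.998, 0.0], [0.001, -0.0, -1.0]]
force: [0.8, 0.0, -0.2]
grip_width: 43.0
```

Call:
{"fn": "arm_command", "kwargs": {
  "rows": "0.5 0 0.025 0 0.124;0.5 0 0 0 0;0.5 0 0 0 0;0.5 0 0 0 0"
}}

```text
clock: 10.6
position: [524.9, 82.8, 188.8]
tcp_rot: [[0.985, 0.175, 0.0], [0.175, -0.985, -0.0], [0.0, 0.0, -1.0]]
force: [1.1, 0.2, -0.5]
grip_width: 42.9
```

```bash
cat >> g.py <<'E'
def rect(f,c,H,half=75,N=600):
    z=np.load(f'pics/{f}.npz');P,R=z['pos'],z['R'];p=z['p']
    m=cams.camera_model('wrist'); T=np.eye(4);T[:3,:3]=R;T[:3,3]=P; Mi=np.linalg.inv(T@m['T_tool_cam'])
    src=[];dst=[]
    for du,dv in [(-1,-1),(1,-1),(1,1),(-1,1)]:
        q=Mi@np.array([c[0]-dv*half,c[1]-du*half,H,1])
        src.append([m['cx']+m['fx']*q[0]/-q[2], m['cy']-m['fy']*q[1]/-q[2]]); dst.append([(du+1)*N/2,(dv+1)*N/2])
    return cv2.warpPerspective(p,cv2.getPerspectiveTransform(np.float32(src),np.float32(dst)),(N,N),flags=cv2.INTER_CUBIC)
E
python3 - <<'E'
from g import *
s,p,d=snap('wrist','w8'); print(s['position'],s['tcp_rot'],s['clock'],s['qpos'])
cv2.imwrite('pics/w8r.png',rect('w8',(588.3,97.6),87)[:,:,::-1])
cv2.imwrite('pics/w8b.png',p[:,:,::-1])
E
```

```text
[524.90534783  82.81534347 188.76510594] [[ 9.84627610e-01  1.74666641e-01  1.86452020e-04]
 [ 1.74666708e-01 -9.84627516e-01 -4.43284867e-04]
 [ 1.06158711e-04  4.69037480e-04 -9.99999884e-01]] 10.6 [-0.27139661  0.70201171  0.10090562  1.70522859 -0.09602044  0.73906626
 -1.51840945]
```

View pics/w8r.png

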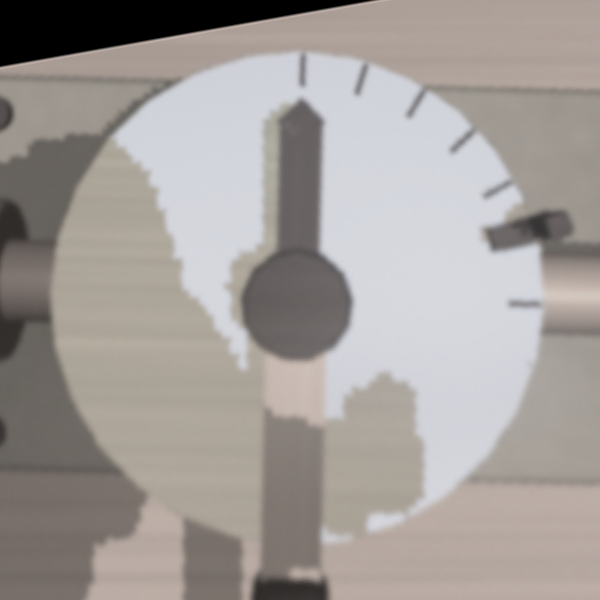

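View pics/w8b.png

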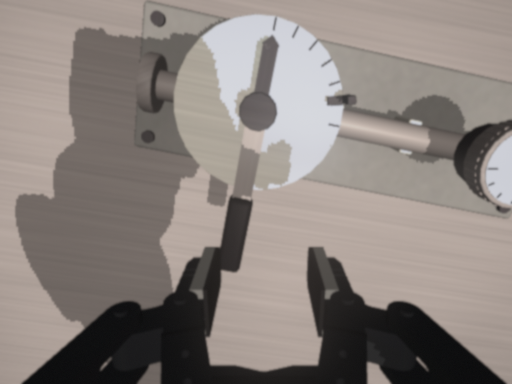

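Call:
{"fn": "arm_command", "kwargs": {
  "rows": "0.5 -0.0155 0.009 0 0;0.5 -0.0155 0.009 -0.02 0;0.5 0 0 -0.03 0;0.5 0 0 -0.03 0;0.5 0 0 -0.025 0"
}}

```text
clock: 11.15
position: [493.7, 101.1, 82.4]
tcp_rot: [[0.985, 0.175, -0.0], [0.175, -0.985, -0.0], [-0.0, 0.0, -1.0]]
force: [0.6, 0.1, -0.6]
grip_width: 43.0
```

Call:
{"fn": "arm_command", "kwargs": {
  "rows": "0.45 0 0 0 0;0.45 0 0 0 0"
}}

```text
clock: 11.35
position: [493.9, 101.3, 84.2]
tcp_rot: [[0.984, 0.176, -0.0], [0.176, -0.984, -0.0], [-0.0, 0.0, -1.0]]
force: [0.8, 0.6, 0.3]
grip_width: 38.1
```

Call:
{"fn": "arm_command", "kwargs": {
  "rows": "0.45 0.0009 0.0099 0 -0.09;0.45 0.0018 0.0098 0 -0.09;0.45 0.0029 0.0095 0 -0.09;0.45 0.0039 0.0091 0 -0.09;0.45 0.0048 0.0088 0 -0.09"
}}

```text
clock: 11.85
position: [508.1, 149.1, 85.2]
tcp_rot: [[0.962, -0.273, 0.0], [-0.273, -0.962, 0.001], [0.0, -0.001, -1.0]]
force: [-3.6, -2.6, -1.0]
grip_width: 38.6
```

Call:
{"fn": "arm_command", "kwargs": {
  "rows": "0.45 0.0056 0.0081 0 -0.09;0.45 0.0065 0.0076 0 -0.09;0.45 0.0073 0.0068 0 -0.09;0.45 0.0079 0.0060 0 -0.09;0.45 0.0085 0.0051 0 -0.09"
}}

```text
clock: 12.35
position: [543.9, 183.2, 85.3]
tcp_rot: [[0.748, -0.664, -0.0], [-0.664, -0.748, 0.002], [-0.001, -0.001, -1.0]]
force: [-4.1, -0.3, -1.1]
grip_width: 38.3
```

Call:
{"fn": "arm_command", "kwargs": {
  "rows": "0.45 0.0090 0.0043 0 -0.09;0.45 0.0094 0.0032 0 -0.09;0.45 0 0 0 0;0.45 0 0 0 0"
}}

```text
clock: 12.75
position: [562.4, 190.0, 84.7]
tcp_rot: [[0.622, -0.783, 0.001], [-0.783, -0.622, 0.001], [0.0, -0.002, -1.0]]
force: [0.4, 0.6, -0.1]
grip_width: 38.4
```

Call:
{"fn": "arm_command", "kwargs": {
  "rows": "0.45 0 0 0.035 0;0.45 0 0 0.035 0;0.45 -0.010 -0.015 0.035 0;0.45 -0.010 -0.015 0 0;0.45 0 0 0 0"
}}

```text
clock: 13.25
position: [541.7, 158.1, 190.4]
tcp_rot: [[0.62, -0.785, 0.002], [-0.785, -0.62, 0.001], [0.001, -0.002, -1.0]]
force: [-0.8, 0.1, -0.6]
grip_width: 38.4
```

Call:
{"fn": "arm_command", "kwargs": {
  "rows": "0.45 0 0 0 0;0.45 0 0 0 0"
}}

```text
clock: 13.45
position: [542.3, 160.4, 188.5]
tcp_rot: [[0.621, -0.784, -0.0], [-0.784, -0.621, 0.0], [-0.0, -0.0, -1.0]]
force: [0.7, 0.1, 0.7]
grip_width: 38.5
```

```bash
python3 - <<'E'
from g import *
s,p,d=snap('wrist','w9'); print(s['position'],s['tcp_rot'],s['clock'],s['qpos'])
cv2.imwrite('pics/w9r.png',rect('w9',(588.9,98.35),87)[:,:,::-1])
cv2.imwrite('pics/w9n.png',rect('w9',(588.9,98.35),103)[:,:,::-1])
m=cams.camera_model('wrist')['T_tool_cam'][:3,3]; print(s['position']+s['tcp_rot']@m)
E
```

```text
[542.27733751 160.4140855  188.49208993] [[ 6.21084857e-01 -7.83743322e-01 -7.91976751e-05]
 [-7.83743250e-01 -6.21084838e-01  3.77260987e-04]
 [-3.44864255e-04 -1.72240443e-04 -9.99999926e-01]] 13.45 [-0.58665036  0.79835041  0.49376584  1.58781671 -0.45936232  0.87322153
 -2.39114037]
[594.52686069  94.28434814 331.10481908]
```

View pics/w9r.png

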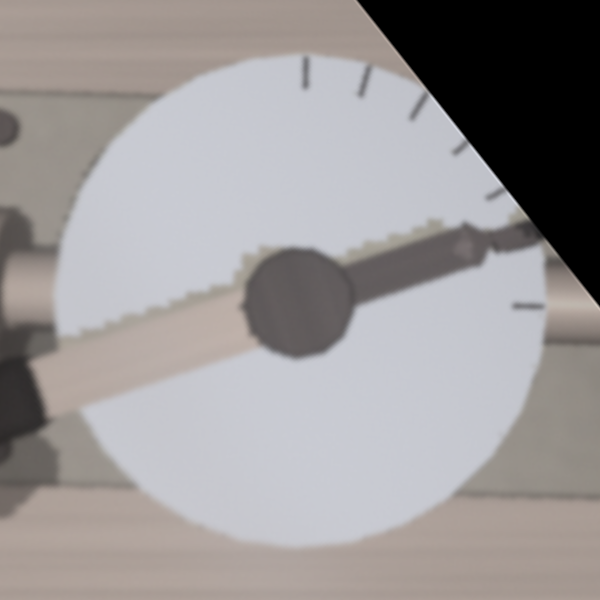

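View pics/w9n.png

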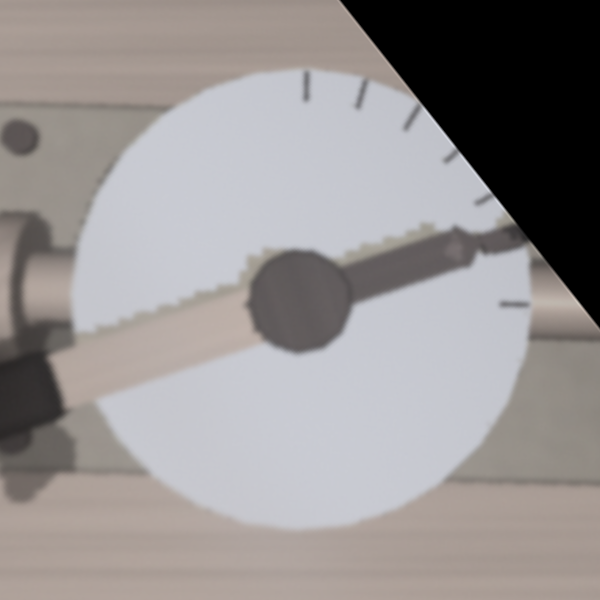

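Call:
{"fn": "arm_command", "kwargs": {
  "rows": "0.45 0.012 -0.017 0.01 0;0.45 0.006 -0.008 0.01 0;0.45 0 0 0 0;0.45 0 0 0 0"
}}

```text
clock: 13.9
position: [559.9, 135.6, 208.0]
tcp_rot: [[0.621, -0.784, -0.001], [-0.784, -0.621, 0.0], [-0.001, 0.0, -1.0]]
force: [0.1, -0.9, -0.7]
grip_width: 38.5
```

```bash
python3 - <<'E'
from g import *
s,p,d=snap('wrist','w10'); print(s['position'],s['clock'])
cv2.imwrite('pics/w10n.png',rect('w10',(588.9,98.35),103)[:,:,::-1])
cv2.imwrite('pics/w10t.png',rect('w10',(588.9-10,98.35-42),103,half=35)[:,:,::-1])
m=cams.camera_model('wrist')['T_tool_cam'][:3,3]; print(s['position']+s['tcp_rot']@m)
E
```

```text
[559.91553583 135.61467448 208.00296714] 13.9
[612.1983792   69.45686765 350.59037276]
```

View pics/w10n.png

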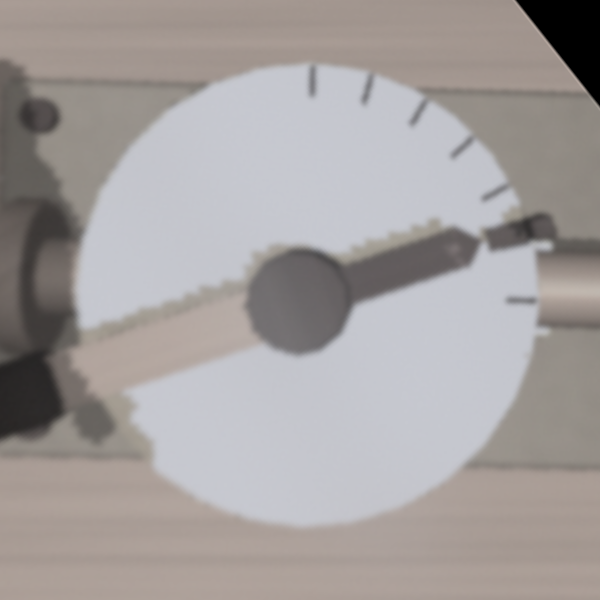

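View pics/w10t.png

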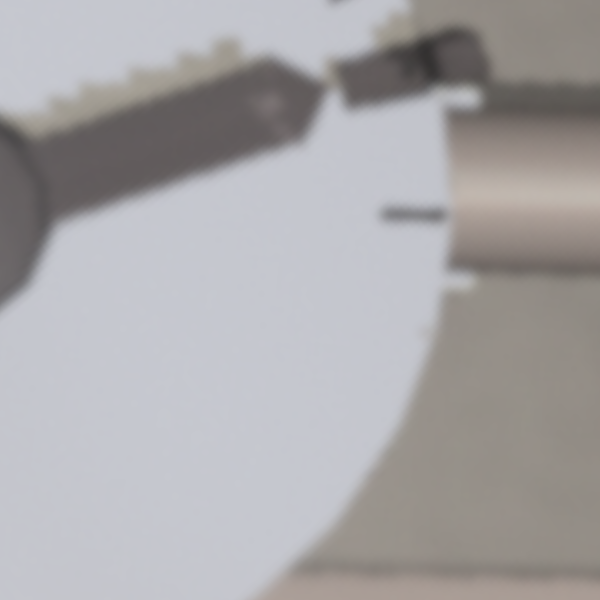

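Call:
{"fn": "arm_command", "kwargs": {
  "rows": "0.45 -0.0005 0.0265 0 0;0.45 -0.0005 0.0265 0 0;0.45 0 0 -0.03 0;0.45 0 0 -0.03 0;0.45 0 0 0 0"
}}

```text
clock: 14.45
position: [557.2, 188.6, 145.3]
tcp_rot: [[0.621, -0.784, -0.005], [-0.784, -0.621, -0.001], [-0.002, 0.005, -1.0]]
force: [0.5, 0.1, 1.4]
grip_width: 38.1
```

Call:
{"fn": "arm_command", "kwargs": {
  "rows": "0.45 0 0 0 0"
}}

```text
clock: 14.55
position: [559.1, 188.2, 149.0]
tcp_rot: [[0.62, -0.784, -0.0], [-0.784, -0.62, -0.0], [-0.0, 0.0, -1.0]]
force: [0.7, 0.2, -0.0]
grip_width: 38.4
```

Call:
{"fn": "arm_command", "kwargs": {
  "rows": "0.45 0 0 -0.02 0;0.45 0 0 -0.02 0;0.45 0 0 -0.02 0;0.45 0 0 -0.005 0;0.45 0 0 0 0"
}}

```text
clock: 15.05
position: [559.6, 188.1, 84.4]
tcp_rot: [[0.62, -0.785, 0.001], [-0.785, -0.62, 0.0], [0.0, -0.001, -1.0]]
force: [0.9, 0.2, 0.2]
grip_width: 38.7
```

Call:
{"fn": "arm_command", "kwargs": {
  "rows": "0.45 0.0025 0.001 0 0;0.45 0.001 0.0005 0 0;0.45 0.001 0.0003 0 0;0.45 0.0007 0.0003 0 0;0.45 0 0 0 0"
}}

```text
clock: 15.55
position: [564.4, 190.1, 83.8]
tcp_rot: [[0.62, -0.785, -0.0], [-0.785, -0.62, 0.0], [-0.0, 0.0, -1.0]]
force: [-3.2, -0.3, 1.3]
grip_width: 38.4
```

Call:
{"fn": "arm_command", "kwargs": {
  "rows": "0.45 0 0 0 0"
}}

```text
clock: 15.65
position: [564.4, 190.1, 83.7]
tcp_rot: [[0.62, -0.785, -0.0], [-0.785, -0.62, 0.0], [-0.0, -0.0, -1.0]]
force: [-1.5, -1.5, 1.8]
grip_width: 38.5
```

Call:
{"fn": "arm_command", "kwargs": {
  "rows": "0.45 -0.0038 -0.0012 0 0;0.45 0 0 0.03 0;0.45 0 0 0.035 0;0.45 0 -0.01 0.035 0;0.45 0 -0.030 0 0"
}}

```text
clock: 16.15
position: [561.9, 150.8, 187.3]
tcp_rot: [[0.623, -0.782, 0.006], [-0.782, -0.623, 0.003], [0.002, -0.006, -1.0]]
force: [1.1, -1.2, -1.1]
grip_width: 38.3
```

Call:
{"fn": "arm_command", "kwargs": {
  "rows": "0.45 -0.003 -0.015 0 0;0.45 0 0 0 0;0.45 0 0 0 0;0.45 0 0 0 0"
}}

```text
clock: 16.55
position: [557.4, 134.9, 183.1]
tcp_rot: [[0.621, -0.784, -0.001], [-0.784, -0.621, 0.0], [-0.001, 0.0, -1.0]]
force: [0.1, -0.1, 0.3]
grip_width: 38.3
```

```bash
python3 - <<'E'
from g import *
s,p,d=snap('wrist','w11'); print(s['position'],s['clock'])
cv2.imwrite('pics/w11n.png',rect('w11',(588.9,98.35),103)[:,:,::-1])
cv2.imwrite('pics/w11t.png',rect('w11',(588.9+10,98.35-32),103,half=37)[:,:,::-1])
m=cams.camera_model('wrist')['T_tool_cam'][:3,3]; print(s['position']+s['tcp_rot']@m)
E
```

```text
[557.44244906 134.94571527 183.06968444] 16.55
[609.76146701  68.80445194 325.65154375]
```

View pics/w11n.png

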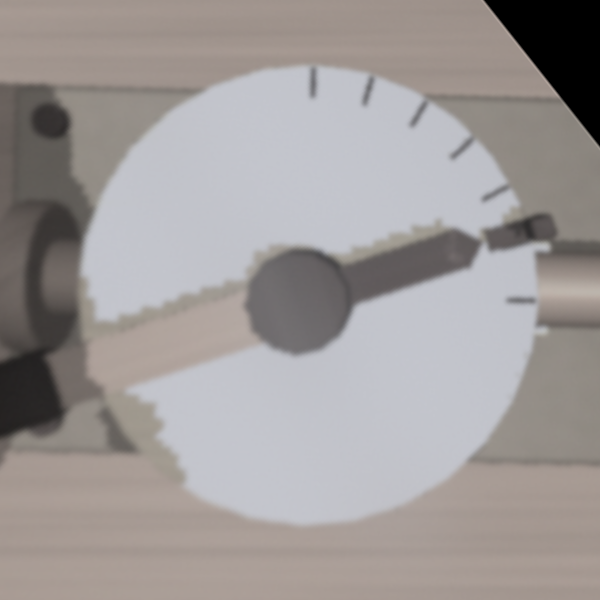

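View pics/w11t.png

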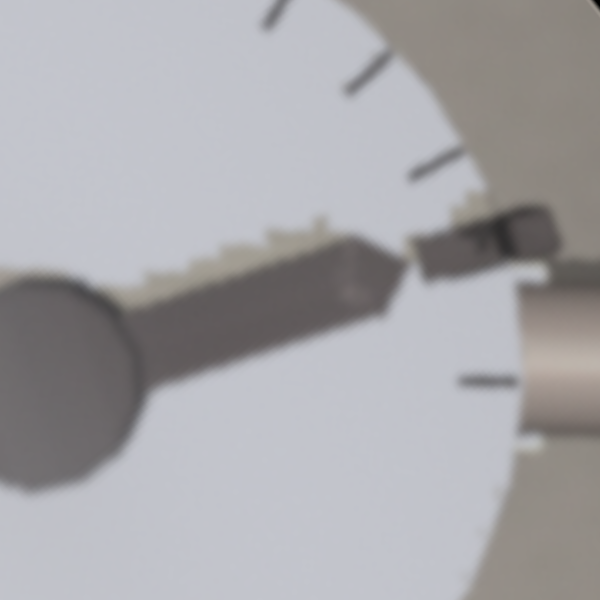

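Call:
{"fn": "arm_command", "kwargs": {
  "rows": "0.45 0.0015 0.027 0 0;0.45 0.0015 0.027 0 0;0.45 0 0 -0.02 0;0.45 0 0 -0.02 0;0.45 0 0 0 0"
}}

```text
clock: 17.1
position: [559.5, 188.4, 141.4]
tcp_rot: [[0.621, -0.784, -0.003], [-0.784, -0.621, -0.001], [-0.001, 0.003, -1.0]]
force: [0.4, -0.4, -0.2]
grip_width: 38.4
```

Call:
{"fn": "arm_command", "kwargs": {
  "rows": "0.45 0 0 -0.02 0;0.45 0 0 -0.02 0;0.45 0 0 -0.018 0;0.45 0 0 0 0;0.45 0 0 0 0"
}}

```text
clock: 17.6
position: [561.0, 188.0, 86.6]
tcp_rot: [[0.62, -0.785, 0.001], [-0.785, -0.62, 0.0], [0.0, -0.001, -1.0]]
force: [-0.0, 0.0, 1.1]
grip_width: 38.9
```

Call:
{"fn": "arm_command", "kwargs": {
  "rows": "0.45 0.0015 0.001 0 0;0.45 0.001 0.0005 0 0;0.45 0.001 0.0003 0 0;0.45 0.001 0.0003 0 0;0.45 0.0004 0 0 0"
}}

```text
clock: 18.1
position: [565.4, 190.1, 85.7]
tcp_rot: [[0.62, -0.785, -0.001], [-0.785, -0.62, 0.0], [-0.0, 0.0, -1.0]]
force: [-2.9, 0.0, 2.3]
grip_width: 38.2
```

Call:
{"fn": "arm_command", "kwargs": {
  "rows": "0.45 0 0 0 0;0.45 0 0 0 0"
}}

```text
clock: 18.3
position: [565.4, 190.0, 85.6]
tcp_rot: [[0.62, -0.785, -0.0], [-0.785, -0.62, 0.0], [-0.0, 0.0, -1.0]]
force: [-2.6, 0.2, 2.4]
grip_width: 38.6
```

Call:
{"fn": "arm_command", "kwargs": {
  "rows": "0.45 0.0006 0.0002 0 0;0.45 0 0 0 0;0.45 -0.0038 -0.0012 0 0;0.45 0 0 0.03 0;0.45 0 0 0.035 0"
}}

```text
clock: 18.8
position: [561.9, 188.6, 150.8]
tcp_rot: [[0.62, -0.785, -0.001], [-0.785, -0.62, -0.001], [0.0, 0.001, -1.0]]
force: [0.4, -0.5, 1.0]
grip_width: 38.3
```

Call:
{"fn": "arm_command", "kwargs": {
  "rows": "0.45 0 -0.01 0.035 0;0.45 0 -0.030 0 0;0.45 -0.003 -0.015 0 0;0.45 0 0 0 0;0.45 0 0 0 0"
}}

```text
clock: 19.3
position: [559.1, 134.5, 185.1]
tcp_rot: [[0.62, -0.785, -0.001], [-0.785, -0.62, 0.0], [-0.001, 0.0, -1.0]]
force: [1.2, 0.4, 0.2]
grip_width: 38.5
```

Call:
{"fn": "arm_command", "kwargs": {
  "rows": "0.45 0 0 0 0"
}}

```text
clock: 19.4
position: [559.2, 135.0, 185.1]
tcp_rot: [[0.621, -0.784, -0.001], [-0.784, -0.621, 0.0], [-0.001, 0.0, -1.0]]
force: [-0.3, 0.2, -0.7]
grip_width: 38.1
```

```bash
python3 - <<'E'
from g import *
s,p,d=snap('wrist','w12'); print(s['position'],s['clock'])
cv2.imwrite('pics/w12t.png',rect('w12',(588.9+10,98.35-32),103,half=37)[:,:,::-1])
m=cams.camera_model('wrist')['T_tool_cam'][:3,3]; print(s['position']+s['tcp_rot']@m)
E
```

```text
[559.19502799 135.0201468  185.08896183] 19.4
[611.49003337  68.87412549 327.67743637]
```

View pics/w12t.png

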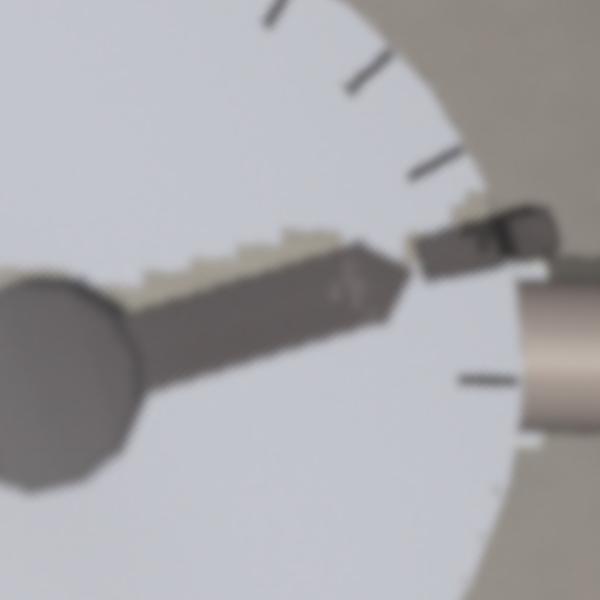

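```bash
python3 - <<'E'
from h import *
snap('scene','s_end'); print(read_state()['force'].round(1)); print(ticket.close_job())
E
```

```text
[ 0.3 -0.6  0.1]
the job is handed in; nothing more can be done
None
```

View pics/s_end.png

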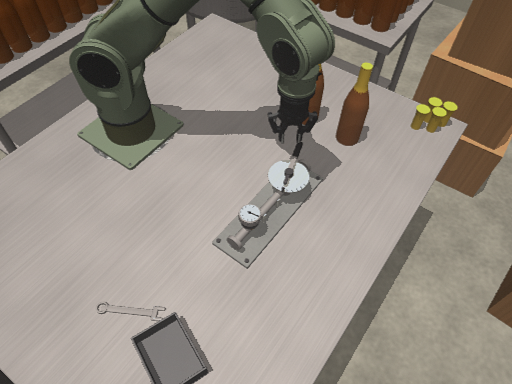

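The gas skid is set as asked, and the job was handed in at about 19.5 s with the arm clear of everything.

- **Valve shut:** I pushed the lever shut until it pressed on its stop with about 19 N and stopped moving. The picture then showed it in line with the disc's shut tick.
- **Bezel:** With the valve shut, I turned the bezel about 48.5° clockwise. From straight above, the zero mark reads about 11.1° and the pointer 10.1–11.1°, depending on how I read it. The mark lies under the pointer, off by 1° at most; I left it there.
- **Valve opened:** I opened the valve in three pushes. In the last close view the nose points at 73.3°, against 72.8–73.5° for the tab, depending on which part of the tab I measured.
- **Left alone:** In that view the tab had not moved. The last scene picture shows the second bottle, the spanner and the cap tray where they were. The bottle partly hidden by the gripper was not touched. I did not look at the bezel again up close after opening the valve, but nothing touched it.

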